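# Free, open and show a combination padlock

## Robot

A 6-joint arm with a two-finger parallel gripper is mounted at the origin on the work surface. World frame = base frame: x ahead of the robot, y to its left, z up, the work surface at z = 0. Lengths are in m, angles in rad, forces in N, time in s.
With the tool pointing down it reaches from about 0.25 to 0.775 m from the base axis. Payload 4 kg.
Tool frame: the origin (TCP) lies between the finger pads; the fingertips stand 25 mm ahead of it and the grasp point (between the pads) lies 6 mm ahead of it (robot.tip_reach is the z of the fingertips in the tool frame, in m); z points along the fingers, y is the line along which they close (so a half turn about z gives the same grasp; the last joint's range is limited). The gripper opens to 94 mm and grips with 3 to 60 N. Pads are 16 mm wide; open, the fingers measure 119 mm over their backs; the gripper's body (75 mm by 177 mm) begins 78 mm behind the grasp point.
Start: joints at [1.13, 0.087, 1.371, -0, 1.684, -0.103], TCP at [0.182, 0.519, 0.231] pointing down, gripper open.
Joint ranges: [-3.1, 3.1], [-0.76, 2.03], [0.27, 2.55], [-1.08, 4.22], [0.17, 2.65], [-2.57, 2.57]. Speed limits (rad/s): [2.79, 2.79, 3.14, 3.14, 3.14, 3.14].

## Interface

Orientations are given as [roll, pitch, yaw] about the fixed x, y, z axes, in that order (R = Rz(yaw) Ry(pitch) Rx(roll)).
In Python, from bench import robot gives the robot as it stands. The module is installed in compiled form; this text tells all that it offers.
- The arm moves only by the shell command python3 -m handwheel 'ROWS'. ROWS is JSON, a list of rows, each a list of 3 entries, a list of its own where there are three numbers: the turn, a rotation vector about the world's x, y, z in units of 90 degrees (1.0 is 90 degrees), then the shift along the world's x, y, z in units of 0.05 m (1.0 is 0.05 m), then the closure, from 0 (fully open) to 1 (shut). A call has 1 to 5 rows; each row shifts and turns the commanded pose from where the row before left it; what a row does not reach is not made up. A row lasts 1/10 s, in which the tool goes at most 50 mm and 8.59 degrees, less where a joint would pass 70% of its speed; a pose out of reach is approached as far as the arm can. A call with a number of a shift or a turn outside -1 to 1 is refused whole. A call with a gripper value outside its range is refused whole. The fingers move at their own pace and stop on an object; the grip force is fixed at half the most. Time passes only in rows, so rows that do not move let the fingers close. It gives the time, the measured TCP pose, the force, the opening and the grip force at its end, in the units of the state.
- robot.get_obs(): the state, without advancing time (a new reading comes with each control period).
- robot.snapshot(name): name is "scene" or "top"; returns (picture, depth): 480x640x3 uint8, red, green, blue; 480x640 float32, m along the optical axis (not along the pixel's ray), 0 where there is no reading.
- robot.calibration(name): a dict with "mtx" (3x3 intrinsics, pixels), "extrinsics" (4x4, takes a point from camera to world coordinates). Camera axes: x right, y down, z forward; pixel columns grow to the right and rows downward; lengths in m; the calibration is good to about 2 mm. A picture is of the moment at which its call begins. calibration takes no time and is no camera call.
- robot.close_job(): hands the job in; it is judged then, once.
Trained networks look in the newest picture that a camera, given by its name, has taken for a name from the list of things; names that differ only in an ending like _2 or _b are one class to them, and where a whole thing is asked for, a point or a joint stands for the part that bears it (a point fixed in the world has none). Each returns a list of dicts, best first, with "p" (0 to 1); they miss things now and then, are a little off and sometimes report something else, mostly with a low value. They report only what shows in the picture. A call takes as long as a camera call. They do not tell look-alikes from the thing itself.
- robot.boxes_of(query, camera): "bbox" ([left, top, right, bottom] in pixels, round what is visible of it).
The state is a dict: "time": time; "joint_positions": joint angles; "qvel": joint speeds; "joint_torque": joint torques, N m; "tool_pos": TCP position; "ee_rot": TCP orientation; "wrist_force": force on the tool from outside, world axes, zero at the start; "wrist_torque": the same for the moment, N m; "width": finger opening in m; "finger_force": force on a finger pad.
Only numpy, scipy, OpenCV 4.12 (cv2) and the standard library are available. Lean on these libraries where they do the work, as an engineer would, in place of code of your own. Each camera call takes 0.05 s, during which the arm holds its last target. There are 200 camera calls.

## Task

Get the stiff combination padlock in the bench holder open: press the red cap of the spray can beside it all the way down for a short puff and let it spring back up, then turn the lock's dial clockwise, click by click, until its white pointer rests in the notch at the green mark, and pull the shackle straight out to its stop. Then lift the opened lock out of the holder and finish while still holding it up motionless in the gripper, shackle open, the lock's body at least 15 cm above the bench. Leave the bottle, jar and beaker where they stand.

Things in the scene. Friction and masses are not known exactly. Their poses are not given: they have to be found in the camera images.
- cap_top (a point): Centre of the top of the spray can's round red press cap (28 mm across), 169.5 mm above the bench. The can (white, green band, 52 mm across, fixed dark foot 80 mm across) stands left of the lock, about 0.17 to 0.21 m from it, its small white nozzle facing the lock. Press straight down.
- cap (a joint): Travel of the cap in m: 0 = up, 0.006 = fully down. Springs back; takes 2.4 N to start and 7.2 N to hold fully down.
- holder: Fixed grey block, 92 x 98 mm, top 20 mm above the bench; origin: centre of its underside. The lock lies level on it, its centre above the origin, their axes parallel. On its own -x side an aluminium stop (34 mm wide, 36 to 46 mm from the centre, 36 mm above the bench), between the shackle's legs, keeps the lock back as the shackle is pulled; ridges of 8 mm (sides) and 5 mm (back) frame it.
- lock_center (a point): Centre of the blue padlock's body, half-way up: 33 mm above the bench at the start, when the lock lies on its back in the holder. Body 68 mm (x) by 72 mm (y) by 26 mm thick (z); the whole lock weighs 0.35 to 0.6 kg. Its own -x axis points along the shackle, the way it pulls out; its own z axis points out of the dial's face (up at the start).
- dial_bar (a point): Centre of the raised finger bar across the lock's black dial, on the dial's axis, 62 mm above the bench at the start: 40 mm long (this point's own x axis), 12 mm wide, 18 mm high, its top at 71 mm. Under it the dial's round disc, 44 mm across, top at 53 mm. The white pointer line is on the bar's end to this point's -x side.
- dial (a joint): Dial angle in rad, growing anticlockwise seen from above; 0 = white pointer at the green mark, on the lock's face on the shackle side. Clicks into a notch every 0.524 rad (white dots); up to about 0.07 N m to pass one. Starts two to five notches anticlockwise of the mark, so turn it clockwise; stop at -0.7. The shackle is free only in the notch at 0 (within about 0.1 rad).
- shackle_bar (a point): Middle of the steel shackle's outer cross bar: round, 9 mm thick, straight for 38 mm along the lock's own y axis, 33 mm above the bench (only the bench is under it), 92 mm from the lock's centre when closed. In the bow: 41 mm between the legs, 41 mm from bar to holder stop. Can be pinched from above, one finger inside the bow; carried by it, the lock may swing down.
- shackle (a joint): How far the shackle is pulled out, in m: 0 = closed, 0.022 = fully open, at its stop. Locked, it has about 2 mm of play; released, it slides with about 2 N of friction and stays where it is left.
- amber: Amber bottle with a blue cap, 60 mm across, 130 mm high, origin at the centre of its underside. Bystander.
- jar: White jar, 64 mm across, 75 mm high, origin at the centre of its underside. Bystander.
- beaker: Clear open beaker, 64 mm across, 75 mm high, origin at the centre of its underside. Bystander.
Mind the look-alikes: they are no part of the job. What is shaped like the part that bears cap_top but yellow is not meant.

How it is judged:
On the way, in this order (a step that is already met when the one before it is completed fails the run):
1. the can's cap is pressed all the way down (value of joint cap above 0.005 m), for 0.05 s.
2. the cap has sprung back up (value of joint cap below 0.001 m), for 0.1 s.
3. the dial rests in the notch at the green mark (value of joint dial between -0.13 and 0.13 rad), for 0.2 s.
4. the shackle is pulled open while the lock is still in the holder (value of joint shackle above 0.018 m and height (world z) of lock_center below 0.07 m), for 0.1 s.
At the end, for the whole second after the job is handed in: The lock is held by the fingers (more than 1 N) with its body's centre more than 14 cm above the bench, moving slower than 5 cm/s, touching none of the bystanders, its shackle still open by more than 16 mm, and the can's cap is up (within 1 mm) (height (world z) of lock_center above 0.14 m and value of joint shackle above 0.016 m and value of joint cap below 0.001 m and contact force between the fingers and lock above 1 N and linear speed of lock below 0.05 m/s and not (contact force between lock and amber above 0.1 N or contact force between lock and jar above 0.1 N or contact force between lock and beaker above 0.1 N)); the arm keeps its last pose, push and grip.
It fails at once if the amber bottle is moved by 3 cm or tipped (distance of amber from where it was at the start of the episode above 0.03 m or angle between amber's own z axis and vertical above 0.5 rad).
It fails at once if the jar is moved by 3 cm or tipped (distance of jar from where it was at the start of the episode above 0.03 m or angle between jar's own z axis and vertical above 0.5 rad).
It fails at once if the beaker is moved by 3 cm or tipped (distance of beaker from where it was at the start of the episode above 0.03 m or angle between beaker's own z axis and vertical above 0.5 rad).
It also fails if it takes over 72 s, if anything falls off the work surface, if the arm or the gripper's body presses on something with over 40 N, if the wrist force passes 120 N, or if a joint passes its speed limit or range.

## Working session

There is one attempt and no reset: what is moved stays moved. The work goes in short steps, Python scripts to look and compute and a shell command to move; the robot and the scene stay as the last step left them, time stands still between calls to the robot, and variables do not carry over. Pictures are saved under pics/ and viewed, at most 10 in all, crops included, and the job is handed in when it is done.

```bash
mkdir -p pics; cat > h.py <<'E'
import numpy as np, cv2
from bench import robot
def snap(n):
    im,d=robot.snapshot(n); c=robot.calibration(n); return im,d,np.array(c["mtx"]),np.array(c["extrinsics"])
def cloud(d,K,T):
    v,u=np.mgrid[:d.shape[0],:d.shape[1]]
    P=np.stack([(u-K[0,2])/K[0,0]*d,(v-K[1,2])/K[1,1]*d,d],-1)
    return P@T[:3,:3].T+T[:3,3]
def proj(p,K,T):
    q=np.linalg.inv(T)@np.append(p,1); q=K@q[:3]; return q[:2]/q[2]
def atz(u,v,z,K,T):
    r=T[:3,:3]@np.array([(u-K[0,2])/K[0,0],(v-K[1,2])/K[1,1],1]); return T[:3,3]+r*(z-T[2,3])/r[2]
E
python3 - <<'E'
from h import *
o=robot.get_obs(); print({k:np.round(v,3) for k,v in o.items()},robot.tip_reach)
for n in("scene","top"):
    im,d,K,T=snap(n); cv2.imwrite(f"pics/{n}0.png",im[...,::-1]); print(n,K.round(1).tolist(),T.round(3).tolist()); W=cloud(d,K,T)
    for q in("cap_top","holder","lock_center","dial_bar","shackle_bar","amber","jar","beaker"):
        for b in robot.boxes_of(q,n)[:3]:
            x=b["bbox"]; u,v=int((x[0]+x[2])/2),int((x[1]+x[3])/2)
            print(n,q,round(b["p"],2),np.round(x).tolist(),W[v,u].round(3))
E
```

```text
{'time': np.float64(0.0), 'joint_positions': array([ 1.13 ,  0.088,  1.372, -0.   ,  1.684, -0.103]), 'qvel': array([ 0.003,  0.   ,  0.001,  0.001, -0.001,  0.001]), 'joint_torque': array([-0.0000e+00, -3.4017e+01, -3.0243e+01,  7.2000e-02,  3.3000e-02,
       -0.0000e+00]), 'tool_pos': array([0.182, 0.518, 0.229]), 'ee_rot': array([-3.139, -0.   ,  2.804]), 'wrist_force': array([-0.296, -0.265,  0.029]), 'wrist_torque': array([0.04 , 0.041, 0.002]), 'finger_force': np.float64(0.0), 'width': np.float64(0.094)} 0.025
scene [[622.0, 0.0, 317.2], [0.0, 622.0, 239.5], [0.0, 0.0, 1.0]] [[-0.184, 0.679, -0.71, 1.266], [0.983, 0.129, -0.131, 0.078], [0.003, -0.722, -0.692, 0.816], [0.0, 0.0, 0.0, 1.0]]
scene cap_top 0.83 [376.0, 166.0, 397.0, 187.0] [0.423 0.041 0.165]
scene cap_top 0.68 [434.0, 213.0, 457.0, 239.0] [0.539 0.143 0.172]
scene holder 0.76 [300.0, 278.0, 362.0, 331.0] [ 0.618 -0.02   0.044]
scene lock_center 0.82 [306.0, 255.0, 357.0, 315.0] [ 0.593 -0.023  0.062]
scene lock_center 0.22 [191.0, 263.0, 233.0, 322.0] [ 0.644 -0.208  0.063]
scene dial_bar 0.97 [319.0, 275.0, 345
[... 606 characters left out ...]
[0.521 0.139 0.171]
top cap_top 0.63 [233.0, 378.0, 254.0, 402.0] [0.406 0.041 0.17 ]
top holder 0.59 [255.0, 237.0, 327.0, 308.0] [ 0.581 -0.02   0.069]
top holder 0.46 [355.0, 149.0, 400.0, 199.0] [ 0.736 -0.156  0.098]
top lock_center 0.9 [267.0, 248.0, 325.0, 330.0] [ 0.557 -0.028  0.047]
top dial_bar 0.58 [279.0, 257.0, 308.0, 282.0] [ 0.585 -0.024  0.072]
top shackle_bar 0.7 [284.0, 286.0, 323.0, 327.0] [ 0.532 -0.042  0.002]
top amber 0.65 [354.0, 146.0, 401.0, 201.0] [ 0.736 -0.156  0.098]
top jar 0.56 [392.0, 233.0, 439.0, 270.0] [ 0.615 -0.217  0.078]
top beaker 0.78 [164.0, 198.0, 205.0, 246.0] [0.675 0.162 0.006]
top beaker 0.26 [391.0, 231.0, 438.0, 268.0] [ 0.618 -0.216  0.077]
```

```bash
python3 - <<'E'
import cv2
a=cv2.imread("pics/top0.png")[130:430,130:450]; cv2.imwrite("pics/topc.png",cv2.resize(a,None,fx=2,fy=2,interpolation=cv2.INTER_CUBIC)[:600])
b=cv2.imread("pics/top0.png")[230:335,245:345]; cv2.imwrite("pics/lock.png",cv2.resize(b,None,fx=5.7,fy=5.7,interpolation=cv2.INTER_CUBIC))
E
```

```text
(no output)
```

View pics/topc.png

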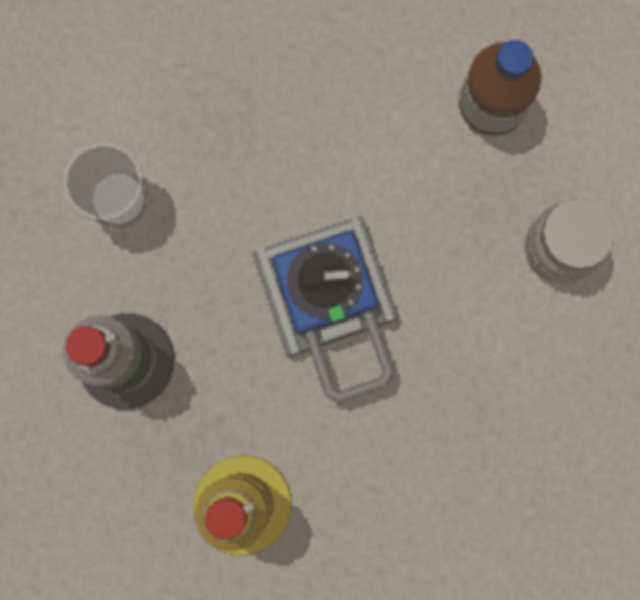

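View pics/lock.png

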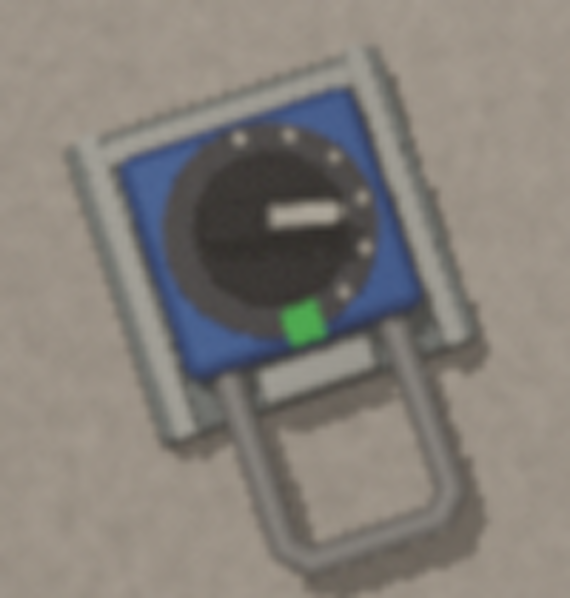

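The candidates for the red cap are the dark-footed grey/white can at top px (174,304) and the yellow can at (243,390). The first one matches by its colour and position. The lock is at (295,270), and its pointer is roughly 2–3 notches anticlockwise of the green mark. I'll check the can in one crop and measure the lock's geometry.

```bash
python3 - <<'E'
from h import *
im,d,K,T=snap("top"); W=cloud(d,K,T)
s=cv2.imread("pics/scene0.png")[140:320,340:520]; cv2.imwrite("pics/can.png",cv2.resize(s,None,fx=3,fy=3))
def rect(m,n):
    p=W[m]; r=cv2.minAreaRect((p[:,:2]*1000).astype(np.float32)); print(n,m.sum(),p.mean(0).round(4),np.round(r[0],1),np.round(r[1],1),round(r[2],1))
box=np.zeros(d.shape,bool); box[235:335,245:345]=1
hsv=cv2.cvtColor(im,cv2.COLOR_RGB2HSV)
rect(box&(W[...,2]>.064)&(W[...,2]<.08),"bar")
for n in("top","scene"):
    im,d,K,T=snap(n); W=cloud(d,K,T); hsv=cv2.cvtColor(im,cv2.COLOR_RGB2HSV)
    C=np.hypot(W[...,0]-.585,W[...,1]+.022)<.12
    bl=C&(hsv[...,0]>100)&(hsv[...,0]<125)&(hsv[...,1]>110)&(abs(W[...,2]-.046)<.006)
    if bl.sum(): rect(bl,n+" blue")
    rect(C&(hsv[...,0]>45)&(hsv[...,0]<75)&(hsv[...,1]>110),n+" green")
    rect(C&(W[...,2]>.066)&(W[...,2]<.08),n+" bar")
    wh=C&(hsv[...,2]>150)&(hsv[...,1]<60)&(W[...,2]>.062); 
    if wh.sum()>3: rect(wh,n+" pointer")
    sh=C&(W[...,2]>.025)&(W[...,2]<.045)&(np.hypot(W[...,0]-.585,W[...,1]+.022)>.06); rect(sh,n+" shackle")
    e=sh&(np.hypot(W[...,0]-.585,W[...,1]+.022)>.088); rect(e,n+" bar end")
    rd=((hsv[...,0]<8)|(hsv[...,0]>172))&(hsv[...,1]>130)&(np.hypot(W[...,0]-.52,W[...,1]-.14)<.04)&(W[...,2]>.15)
    rect(rd,n+" cap"); t=rd&(W[...,2]>.1665); rect(t,n+" captop")
E
```

```text
bar 202 [ 0.5862 -0.0229  0.0712] [586.7 -23.4] [12.3 40. ] 5.0
top blue 442 [ 0.5836 -0.0223  0.046 ] [586.3 -22.7] [63.9 69.1] 19.1
top green 41 [ 0.56   -0.0323  0.0481] [560.3 -32.2] [10.5  9.1] 18.0
top bar 194 [ 0.5864 -0.0233  0.0712] [586.8 -23.3] [12.4 40. ] 6.0
top pointer 27 [ 0.5879 -0.0328  0.0718] [588.2 -32.2] [ 3.8 15.9] 2.8
top shackle 424 [ 0.5164 -0.0482  0.0365] [562.9 -31.3] [141.9  87.8] 19.5
top bar end 169 [ 0.5004 -0.0536  0.0372] [501.  -53.1] [11.2 58.8] 21.1
top cap 284 [0.5235 0.1408 0.17  ] [524.2 140.5] [25.  25.1] 0.0
top captop 283 [0.5235 0.1408 0.17  ] [524.2 140.5] [25.  25.1] 0.0
scene blue 545 [ 0.6006 -0.0211  0.0448] [590.1 -22.6] [70.8 70.4] 19.5
scene green 14 [ 0.5667 -0.0309  0.0503] [575.3 -25. ] [37.2 19.5] 7.2
scene bar 173 [ 0.5903 -0.0216  0.0702] [589.  -21.9] [16.1 39.4] 7.0
scene shackle 286 [ 0.5231 -0.046   0.035 ] [565.5 -30.1] [142.9  87.9] 19.3
scene bar end 54 [ 0.502  -0.0533  0.0363] [502.  -51.8] [ 8.5 55.3] 19.1
scene cap 163 [0.529  0.1424 0.1683] [527.8 142.7] [23.  24.8] 57.5
scene captop 147 [0.5281 0.1421 0.1694] [527.8 142.7] [23.  24.8] 57.5
```

View pics/can.png

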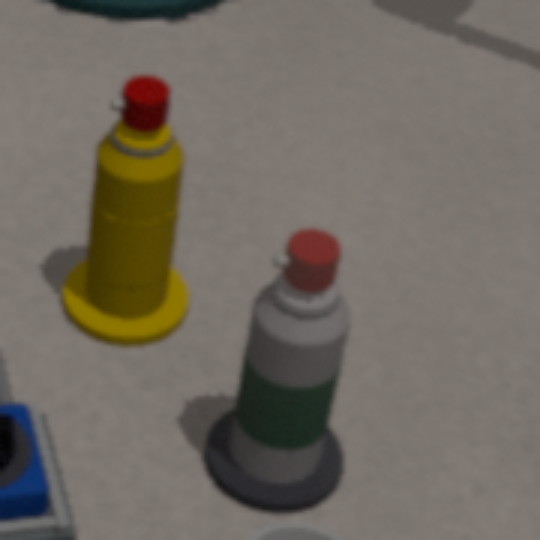

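The scene crop confirms it: the white can with the green band is at scene (445,226), and the yellow decoy is at (386,176). I'll go to the cap with the fingers shut, turning the wrist on the way.

```bash
python3 -m handwheel '[[[0,0,-0.09],[0.6,-0.66,0],1],[[0,0,-0.09],[0.6,-0.66,0],1],[[0,0,-0.09],[0.6,-0.66,0],1],[[0,0,-0.09],[0.6,-0.66,0],1],[[0,0,-0.09],[0.6,-0.66,0],1]]'; python3 -m handwheel '[[[0,0,-0.09],[0.6,-0.66,0],1],[[0,0,-0.09],[0.6,-0.66,0],1],[[0,0,-0.09],[0.6,-0.66,0],1],[[0,0,0],[0.6,-0.66,0],1],[[0,0,0],[0.6,-0.66,0],1]]'; python3 -m handwheel '[[[0,0,0],[0.4,-0.45,0],1],[[0,0,0],[0.4,-0.45,0],1],[[0,0,0],[0,0,0],1],[[0,0,0],[0,0,0],1]]'
```

```text
time: 1.55
tool_pos: [0.3331, 0.3526, 0.2307]
ee_rot: [3.141, -0.0, 2.092]
wrist_force: [0.8, 0.0, 0.5]
width: 0.0575
finger_force: 0.0
time: 2.05
tool_pos: [0.4833, 0.1874, 0.2308]
ee_rot: [3.141, -0.0, 1.673]
wrist_force: [0.1, 0.5, -0.2]
width: 0.0173
finger_force: 0.0
time: 2.45
tool_pos: [0.5223, 0.1437, 0.2302]
ee_rot: [-3.141, -0.001, 1.672]
wrist_force: [-0.5, 0.3, 0.3]
width: 0.0006
finger_force: 0.0
```

```bash
python3 -m handwheel '[[[0,0,0],[0.06,-0.04,-0.3],1],[[0,0,0],[0,0,-0.3],1],[[0,0,0],[0,0,-0.08],1],[[0,0,0],[0,0,-0.06],1],[[0,0,0],[0,0,-0.04],1]]'; python3 -m handwheel '[[[0,0,0],[0,0,-0.04],1],[[0,0,0],[0,0,-0.02],1],[[0,0,0],[0,0,-0.02],1],[[0,0,0],[0,0,0],1]]'
```

```text
time: 2.95
tool_pos: [0.5242, 0.1425, 0.1917]
ee_rot: [-3.14, -0.0, 1.674]
wrist_force: [-4.7, -0.5, 4.5]
width: 0.0005
finger_force: 2.3
time: 3.35
tool_pos: [0.5247, 0.1424, 0.1889]
ee_rot: [-3.142, -0.001, 1.673]
wrist_force: [-6.2, 0.7, 6.5]
width: 0.0002
finger_force: 3.4
```

```bash
python3 -m handwheel '[[[0,0,0],[0,0,-0.03],1],[[0,0,0],[0,0,-0.03],1],[[0,0,0],[0,0,0],1]]'
```

```text
time: 3.65
tool_pos: [0.5248, 0.1424, 0.1886]
ee_rot: [3.14, -0.001, 1.673]
wrist_force: [-8.5, -0.8, 15.3]
width: 0.0003
finger_force: 7.4
```

It's fully down. Force is 15 N, well above the 7.2 N hold force. Now I'll release, move over the dial and open the fingers.

```bash
python3 -m handwheel '[[[0,0,0],[0,0,0.3],1],[[0,0,0],[0,0,0.6],1],[[0,0,0],[0,0,0],1],[[0,0,0],[0.24,-0.66,0],1],[[0,0,0],[0.25,-0.66,0],0.5]]'; python3 -m handwheel '[[[0,0,0],[0.25,-0.66,0],0.5],[[0,0,0],[0.25,-0.66,0],0.5],[[0,0,0],[0.25,-0.66,0],0.5],[[0,0,0],[0,0,0],0.5],[[0,0,0],[0,0,0],0.5]]'
python3 - <<'E'
from h import *
o=robot.get_obs(); print(o["joint_positions"].round(2),o["width"])
for n in("top","scene"):
    im,d,K,T=snap(n); W=cloud(d,K,T)
    C=np.hypot(W[...,0]-.587,W[...,1]+.023)<.03
    p=W[C&(W[...,2]>.066)&(W[...,2]<.08)]
    if len(p)>20:
        e,v=np.linalg.eigh(np.cov(p[:,:2].T)); a=v[:,1]; print(n,len(p),p.mean(0).round(4),np.degrees(np.arctan2(a[1],a[0])).round(1))
E
```

```text
time: 4.15
tool_pos: [0.5503, 0.0758, 0.229]
ee_rot: [3.14, 0.0, 1.675]
wrist_force: [0.6, 0.3, -0.6]
width: 0.0057
finger_force: 0.0
time: 4.65
tool_pos: [0.5873, -0.0236, 0.2283]
ee_rot: [-3.141, -0.001, 1.671]
wrist_force: [-0.3, 1.0, 1.2]
width: 0.0448
finger_force: 0.0
[-0.14  0.17  1.28  0.    1.69 -0.24] 0.04480468850683222
scene 169 [ 0.5903 -0.0216  0.0702] 95.5
```

```bash
python3 -m handwheel '[[[0,0,0],[0,0,-0.8],0.5],[[0,0,0],[0,0,-0.8],0.5],[[0,0,0],[0,0,-0.8],0.5],[[0,0,0],[0,0,-0.52],0.5],[[0,0,0],[0,0,0],0.5]]'; python3 -m handwheel '[[[0,0,0],[0,0,0],1],[[0,0,0],[0,0,0],1],[[0,0,0],[0,0,0],1],[[0,0,0],[0,0,0],1],[[0,0,0],[0,0,0],1]]'
```

```text
time: 5.25
tool_pos: [0.5855, -0.0212, 0.0806]
ee_rot: [-3.138, -0.001, 1.675]
wrist_force: [0.0, -0.8, 0.0]
width: 0.0468
finger_force: 0.0
time: 5.75
tool_pos: [0.588, -0.0231, 0.0842]
ee_rot: [3.139, 0.0, 1.673]
wrist_force: [0.8, -0.2, -1.4]
width: 0.0118
finger_force: 30.0
```

```bash
python3 -m handwheel '[[[0,0,-0.09],[0,0,0],1],[[0,0,-0.09],[0,0,0],1],[[0,0,-0.09],[0,0,0],1],[[0,0,-0.09],[0,0,0],1],[[0,0,-0.09],[0,0,0],1]]';  python3 -m handwheel '[[[0,0,-0.09],[0,0,0],1],[[0,0,-0.09],[0,0,0],1],[[0,0,-0.09],[0,0,0],1],[[0,0,-0.09],[0,0,0],1],[[0,0,0],[0,0,0],1]]'; python3 -m handwheel '[[[0,0,-0.04],[0,0,0],1],[[0,0,0],[0,0,0],1],[[0,0,0],[0,0,0],1]]'
```

```text
time: 6.25
tool_pos: [0.5878, -0.0231, 0.0841]
ee_rot: [3.14, -0.001, 0.96]
wrist_force: [1.1, 0.5, 0.8]
width: 0.0119
finger_force: 30.0
time: 6.75
tool_pos: [0.5877, -0.023, 0.0841]
ee_rot: [3.141, -0.001, 0.4]
wrist_force: [-0.5, 0.2, 1.7]
width: 0.0116
finger_force: 30.0
time: 7.05
tool_pos: [0.5876, -0.023, 0.0841]
ee_rot: [3.141, -0.001, 0.34]
wrist_force: [0.3, 1.4, 2.8]
width: 0.0113
finger_force: 30.0
```

Now I'll release, lift, and look.

```bash
python3 -m handwheel '[[[0,0,0],[0,0,0],0.4],[[0,0,0],[0,0,0],0.4],[[0,0,0],[0,0,0],0.4],[[0,0,0],[0,0,0.5],0.4],[[0,0,0],[0,0,0.8],0.4]]'; python3 -m handwheel '[[[0,0,0.09],[0.6,0.2,0.8],0.4],[[0,0,0.09],[0.6,0.2,0.6],0.4],[[0,0,0.09],[0.6,0.2,0],0.4],[[0,0,0.09],[0.6,0.2,0],0.4],[[0,0,0.09],[0,0,0],0.4]]'
python3 - <<'E'
from h import *
for n in("top","scene"):
    im,d,K,T=snap(n); W=cloud(d,K,T); 
    C=np.hypot(W[...,0]-.587,W[...,1]+.023)<.03
    p=W[C&(W[...,2]>.066)&(W[...,2]<.08)]
    if len(p)>20:
        e,v=np.linalg.eigh(np.cov(p[:,:2].T)); a=v[:,1]; print(n,len(p),p.mean(0).round(4),np.degrees(np.arctan2(a[1],a[0])).round(1))
    if n=="scene": c=im[235:335,280:380]
    else: t=im[230:335,245:345]
cv2.imwrite("pics/dial1.png",np.hstack([cv2.resize(t,(400,400)),cv2.resize(c,(400,400))])[...,::-1])
E
```

```text
time: 7.55
tool_pos: [0.5848, -0.0229, 0.145]
ee_rot: [-3.138, 0.008, 0.338]
wrist_force: [0.8, -0.5, 0.5]
width: 0.0483
finger_force: 0.0
time: 8.05
tool_pos: [0.709, 0.0179, 0.2146]
ee_rot: [-3.139, 0.001, 1.052]
wrist_force: [0.1, -1.5, -0.4]
width: 0.0562
finger_force: 0.0
```

View pics/dial1.png

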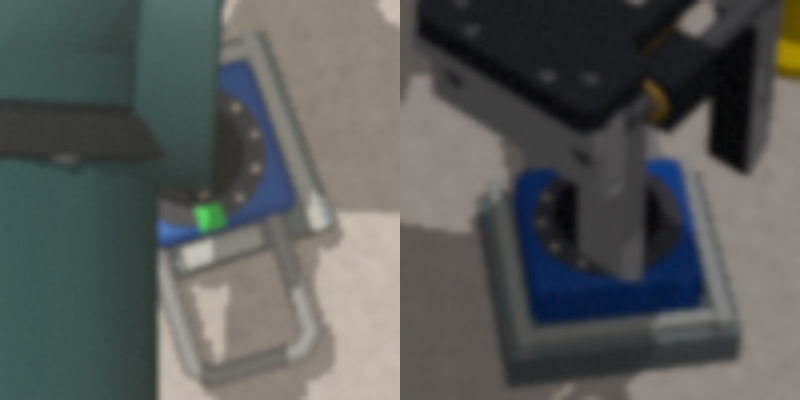

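```bash
python3 -m handwheel '[[[0,0,0.09],[-0.84,-0.28,0],0.6],[[0,0,0.09],[-0.84,-0.28,0],0.6],[[0,0,0.09],[-0.84,-0.28,0],0.6],[[0,0,0.09],[-0.84,-0.28,0],0.6],[[0,0,0.09],[-0.84,-0.28,0],0.6]]'; python3 -m handwheel '[[[0,0,0.09],[0,0,0],0.6],[[0,0,0],[0,0,0],0.6],[[0,0,0],[0,0,0],0.6]]'
python3 - <<'E'
from h import *
im,d,K,T=snap("scene"); W=cloud(d,K,T)
C=np.hypot(W[...,0]-.587,W[...,1]+.023)<.03
p=W[C&(W[...,2]>.066)&(W[...,2]<.08)]
e,v=np.linalg.eigh(np.cov(p[:,:2].T)); a=v[:,1]; print(len(p),p.mean(0).round(4),np.degrees(np.arctan2(a[1],a[0])).round(1))
cv2.imwrite("pics/dial2.png",cv2.resize(im[225:345,270:390],(600,600),interpolation=cv2.INTER_CUBIC)[...,::-1])
E
```

```text
time: 8.65
tool_pos: [0.4943, -0.0538, 0.2179]
ee_rot: [3.141, 0.001, 1.754]
wrist_force: [0.6, -1.1, 1.1]
width: 0.0375
finger_force: 0.0
time: 8.95
tool_pos: [0.4967, -0.0534, 0.2183]
ee_rot: [3.14, 0.001, 1.888]
wrist_force: [0.3, 0.5, -0.5]
width: 0.0374
finger_force: 0.0
146 [ 0.5904 -0.0218  0.0706] -162.6
```

View pics/dial2.png

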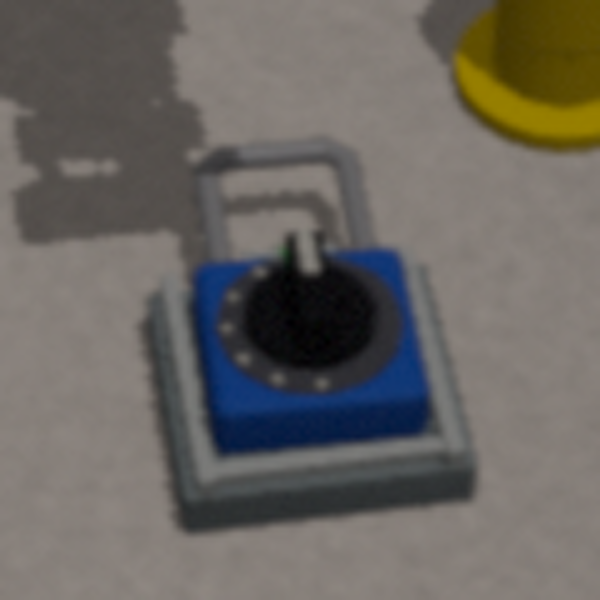

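The pointer (crop ~(308,255)) sits at the green mark, and the bar is within 2° of it. Next I'll pinch the shackle bar from above.

```bash
python3 -m handwheel '[[[0,0,0.013],[0.07,0,-0.8],0.68],[[0,0,0],[0,0,-0.8],0.68],[[0,0,0],[0,0,-0.8],0.68],[[0,0,0],[0,0,0],0.68]]'; python3 -m handwheel '[[[0,0,0],[0,0,-0.4],0.68],[[0,0,0],[0,0,-0.4],0.68],[[0,0,0],[0,0,-0.25],0.68],[[0,0,0],[0,0,0],0.68]]'
```

```text
time: 9.4
tool_pos: [0.4963, -0.0521, 0.0913]
ee_rot: [-3.13, -0.007, 1.912]
wrist_force: [-1.2, -0.2, -0.8]
width: 0.0301
finger_force: 0.0
time: 9.8
tool_pos: [0.5001, -0.0531, 0.0447]
ee_rot: [-3.14, -0.001, 1.913]
wrist_force: [-0.3, 0.8, 0.0]
width: 0.03
finger_force: 0.0
```

```bash
python3 -m handwheel '[[[0,0,0],[0,0,0],1],[[0,0,0],[0,0,0],1],[[0,0,0],[0,0,0],1],[[0,0,0],[0,0,0],1]]'; python3 -m handwheel '[[[0,0,0],[-0.12,-0.042,0],1],[[0,0,0],[-0.12,-0.042,0],1],[[0,0,0],[-0.12,-0.042,0],1],[[0,0,0],[0,0,0],1]]'
```

```text
time: 10.2
tool_pos: [0.501, -0.0537, 0.0464]
ee_rot: [3.14, 0.002, 1.913]
wrist_force: [0.5, -0.8, 2.3]
width: 0.008
finger_force: 29.9
time: 10.6
tool_pos: [0.4812, -0.0602, 0.0454]
ee_rot: [-3.141, 0.001, 1.913]
wrist_force: [0.4, -1.3, 2.7]
width: 0.0078
finger_force: 29.9
```

```bash
python3 -m handwheel '[[[0,0,0],[-0.04,-0.014,0],1],[[0,0,0],[-0.02,-0.007,0],1],[[0,0,0],[0,0,0],1]]'
```

```text
time: 10.9
tool_pos: [0.4795, -0.0606, 0.0454]
ee_rot: [3.141, 0.0, 1.913]
wrist_force: [2.7, -0.5, 0.8]
width: 0.0081
finger_force: 29.9
```

```bash
python3 -m handwheel '[[[0,0,0],[0,0,0],0.66],[[0,0,0],[0,0,0],0.66],[[0,0,0],[0,0,0.3],0.66],[[0,0,0],[0,0,0.8],0.66],[[0,0,0],[0,0,0.8],0.66]]'; python3 -m handwheel '[[[0,0,-0.09],[0,0,0.8],0],[[0,0,-0.09],[0,0,0],0],[[0,0,-0.09],[0,0,0],0],[[0,0,-0.09],[0,0,0],0],[[0,0,-0.09],[0,0,0],0]]'
python3 - <<'E'
from h import *
for n in("scene","top"):
    im,d,K,T=snap(n); W=cloud(d,K,T)
    r=(W[...,:2]-[.587,-.023]); a=np.radians(19.3); x=-(r@[np.cos(a),np.sin(a)]); y=r@[-np.sin(a),np.cos(a)]
    m=(abs(y)<.03)&(x>.06)&(x<.15)&(W[...,2]>.022)&(W[...,2]<.045)
    print(n,m.sum(),x[m].max() if m.any() else 0)
    if n=="scene": s=im[225:345,270:390]
cv2.imwrite("pics/sh.png",cv2.resize(s,(500,500),interpolation=cv2.INTER_CUBIC)[...,::-1])
E
```

```text
time: 11.4
tool_pos: [0.4772, -0.0601, 0.1393]
ee_rot: [-3.136, -0.003, 1.914]
wrist_force: [1.0, 0.0, 0.4]
width: 0.0318
finger_force: 0.0
time: 11.9
tool_pos: [0.4782, -0.0603, 0.1794]
ee_rot: [-3.139, 0.001, 1.201]
wrist_force: [0.0, 0.3, 0.4]
width: 0.0685
finger_force: 0.0
scene 307 0.11940467917182405
top 7 0.07134148041884532
```

View pics/sh.png

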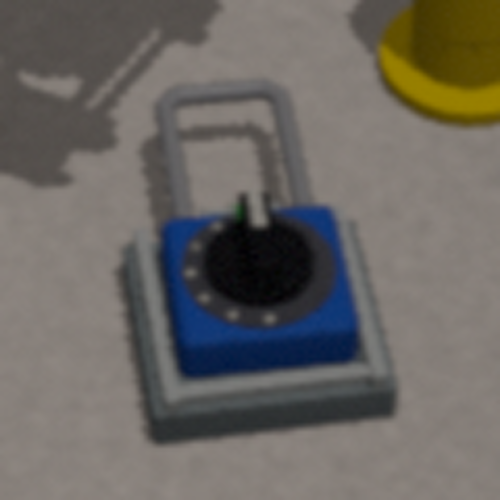

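The shackle is out: the outer bar edge is 119 mm from the lock's centre, where 118.5 is expected. Next I'll grasp the body across its sides.

```bash
python3 -m handwheel '[[[0,0,-0.092],[0.41,0.14,0],0],[[0,0,-0.092],[0.41,0.14,0],0],[[0,0,-0.092],[0.41,0.14,0],0],[[0,0,-0.092],[0.41,0.14,0],0],[[0,0,-0.092],[0.41,0.14,0],0]]'; python3 -m handwheel '[[[0,0,-0.09],[0,0,0],0],[[0,0,0],[0,0,-0.5],0],[[0,0,0],[0,0,-0.5],0],[[0,0,0],[0,0,-0.4],0],[[0,0,0],[0,0,0],0]]'
```

```text
time: 12.5
tool_pos: [0.5819, -0.0251, 0.1794]
ee_rot: [-3.14, 0.002, 0.481]
wrist_force: [-0.0, -0.3, 0.3]
width: 0.0941
finger_force: 0.0
time: 13.0
tool_pos: [0.5787, -0.0251, 0.1057]
ee_rot: [-3.137, 0.009, 0.345]
wrist_force: [0.2, -0.2, -0.5]
width: 0.0942
finger_force: 0.0
```

```bash
python3 -m handwheel '[[[0,0,0],[0,0,-0.4],0],[[0,0,0],[0,0,-0.4],0],[[0,0,0],[0,0,-0.2],0],[[0,0,0],[0,0,0],0],[[0,0,0],[0,0,0],0]]'
```

```text
time: 13.5
tool_pos: [0.5822, -0.0257, 0.0612]
ee_rot: [3.141, -0.001, 0.343]
wrist_force: [0.5, 0.3, 0.7]
width: 0.0938
finger_force: 0.0
```

```bash
python3 -m handwheel '[[[0,0,0],[0,0,-0.1],0],[[0,0,0],[0,0,0],0]]'; python3 -m handwheel '[[[0,0,0],[0,0,0],0.8],[[0,0,0],[0,0,0],1],[[0,0,0],[0,0,0],1],[[0,0,0],[0,0,0],1],[[0,0,0],[0,0,0],1]]'
```

```text
time: 13.7
tool_pos: [0.5819, -0.0257, 0.0556]
ee_rot: [3.141, -0.001, 0.343]
wrist_force: [-0.2, -0.1, -0.6]
width: 0.0937
finger_force: 0.0
time: 14.2
tool_pos: [0.5816, -0.0252, 0.0555]
ee_rot: [-3.141, -0.0, 0.342]
wrist_force: [-1.0, 1.9, 2.2]
width: 0.0721
finger_force: 29.9
```

```bash
python3 -m handwheel '[[[0,0,0],[0,0,0.1],1],[[0,0,0],[0,0,0.2],1],[[0,0,0],[0,0,0.3],1],[[0,0,0],[0,0,0.4],1],[[0,0,0],[0,0,0.4],1]]'; python3 -m handwheel '[[[0,0,0],[0,0,0.4],1],[[0,0,0],[0,0,0.4],1],[[0,0,0],[0,0,0.4],1],[[0,0,0],[0,0,0.3],1],[[0,0,0],[0,0,0.1],1]]';python3 -m handwheel '[[[0,0,0],[0,0,0],1],[[0,0,0],[0,0,0],1],[[0,0,0],[0,0,0],1],[[0,0,0],[0,0,0],1],[[0,0,0],[0,0,0],1]]'
python3 - <<'E'
from h import *
im,d,K,T=snap("scene"); cv2.imwrite("pics/lift.png",im[...,::-1])
E
```

```text
time: 14.7
tool_pos: [0.5814, -0.0259, 0.1267]
ee_rot: [3.141, 0.001, 0.342]
wrist_force: [0.1, -0.2, -4.0]
width: 0.0719
finger_force: 29.9
time: 15.2
tool_pos: [0.5826, -0.0259, 0.2084]
ee_rot: [3.139, -0.004, 0.342]
wrist_force: [-0.2, -0.3, -3.4]
width: 0.0715
finger_force: 29.9
time: 15.7
tool_pos: [0.5814, -0.0255, 0.2044]
ee_rot: [-3.141, 0.001, 0.342]
wrist_force: [-0.4, 0.5, -4.4]
width: 0.0718
finger_force: 29.9
```

View pics/lift.png

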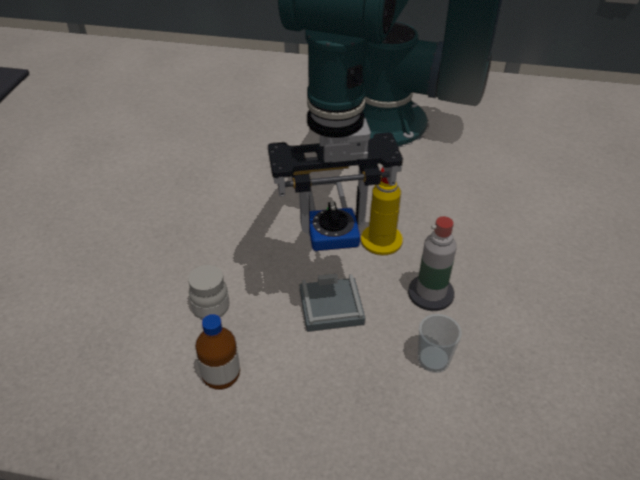

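The lock at (334,230) is held level and clear of the empty holder at (333,302). The can's cap at (443,225) is up, and nothing else has moved. Lock-body height is about 0.204 − 0.022 ≈ 0.18 m, so I'm handing in.

```bash
python3 -c "
from bench import robot
print(robot.close_job())"
```

```text
the job is handed in; nothing more can be done
None
```

The job is handed in with the lock held about 18 cm above the bench in the gripper, shackle open: I pressed and released the white can's cap, turned the dial to the green mark and pulled the shackle about 22 mm to its stop; no verdict came back.

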